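Fish the long shoehorn out of the bench's storage well

TASK

Push the half-open wooden lid of the storage well back until it leans past upright and stays open, then take hold of the long shoehorn lying inside: it is longer than the opening, so slide it along, tilt it and draw it out slantwise, one end first, without forcing it against the wood. Finish while still holding it: keep it still in the gripper with every part of it some 10 cm above the top of the well, touching nothing else, with the lid still open and everything else on the bench left where it is.

Things in the scene. Friction and masses are not known exactly. Their poses are not given: they have to be found in the camera images.
- well: Fixed pale-oak storage box, 174 (x) x 424 (y) x 78 mm high outside. Origin: centre of its underside on the bench top; x points away from the robot, towards the lid's hinge, y along its length; yaw within 0.35 rad of 0. Walls 12, floor 8 mm thick; inside 150 x 400 mm. Two fixed decks 10 mm thick (68 to 78 mm up) cover both ends of the inside, |y| 110 to 200 mm: see opening.
- opening (a point): Centre of the opening between the two decks, level with their top (78 mm above the bench). It is only 150 mm (well x from -75 to 75 mm) by 220 mm (well y from -110 to 110 mm); axes as the well's.
- lid (a joint): Hinge of the flat wooden lid of the opening (158 x 216 mm, 8 mm thick); hinge line along the well's y at well x = +75, z = 78 mm, the opening's far long edge. rad: 0 shut, 1.57 upright, stop at 1.95. Starts half open (0.75 to 1.1), slanting over the opening; the hinge is stiff: the lid stays where it is left and takes 1 to 4 N at its free edge to move.
- lid_edge (a point): Middle of the free edge of the lid, on its under side (the side facing the robot when the lid stands up), 158 mm from the hinge line.
- horn: Long red plastic shoehorn, 290 mm, 60 to 110 g, flat on the well's floor along the well's y, both ends under the decks. Origin: underside, mid length; y lengthwise to the handle end (at the well's +y end), z up. Handle 22 wide, 18 mm thick, y = 30 to 145 mm; stem 18 wide, 10 thick, y = -50 to 35; blade 36 wide, 6 thick (thin raised edges are for show), y = -145 to -48. One flat underside.
- horn_handle_end (a point): Middle of the end of the shoehorn's handle, 9 mm above its underside, at its y = +145 mm.
- horn_blade_end (a point): Middle of the end of the shoehorn's blade, 3 mm above its underside, at its y = -145 mm.
- tin: Bystander: closed round tin of polish, diameter 68, 24 mm high, standing on the well's deck at its -y end. Origin: centre of its underside.
- carabiner: Bystander: stainless steel carabiner, 80 x 52 mm, about 10 mm high, lying on the well's deck at its +y end. Origin: centre of its underside.
- dish: Bystander: white ceramic key dish, diameter 130, 30 mm high, on the bench to the right of the well. Origin: centre of its underside.
- tree1: Bystander: cedar shoe tree, about 260 x 74 x 60 mm, on the bench to the left of the well. Origin: underside, near its middle.
- tree2: Bystander: second cedar shoe tree, the same as the first, on the bench to the left of the well. Origin: underside, near its middle.
- shoebrush: Bystander: wooden shoe brush, 160 x 50 x 45 mm, on the bench to the right of the well, beyond the dish. Origin: centre of its underside.

How it is judged (in metres and radians):
On the way, in this order (a step that is already met when the one before it is completed fails the run):
1. the lid leans back past upright (value of joint lid above 1.62 rad), for 0.2 s.
2. the shoehorn slants through the opening: one end out above the decks, the other still below them (((height (world z) of horn_handle_end above 0.095 m and height (world z) of horn_blade_end below 0.068 m) or (height (world z) of horn_blade_end above 0.095 m and height (world z) of horn_handle_end below 0.068 m))), for 0.1 s.
At the end, for the whole second after the job is handed in: The gripper holds the shoehorn (more than 1 N on it), at rest (under 30 mm/s), both its ends more than 140 mm above the bench top (62 mm above the well's top), not touching the well or its lid; the lid is past upright (over 1.57 rad); no bystander is more than 30 mm from where it started (height (world z) of each of horn_handle_end, horn_blade_end above 0.14 m and contact force between the fingers and horn above 1 N and contact force between horn and well below 0.1 N and linear speed of horn below 0.03 m/s and value of joint lid above 1.57 rad and not (distance of tin from where it was at the start of the episode above 0.03 m) and not (distance of carabiner from where it was at the start of the episode above 0.03 m) and not (distance of dish from where it was at the start of the episode above 0.03 m) and not (distance of tree1 from where it was at the start of the episode above 0.03 m) and not (distance of tree2 from where it was at the start of the episode above 0.03 m) and not (distance of shoebrush from where it was at the start of the episode above 0.03 m)); the arm keeps its last pose, push and grip.
It fails at once if the shoehorn is forced against the well (over 40 N) (contact force between horn and well above 40 N).
It fails at once if a bystander is pushed more than 30 mm from its place (distance of any of tin, carabiner, dish, tree1, tree2, shoebrush from where it was at the start of the episode above 0.03 m).
It also fails if it takes over 54 s, if anything falls off the work surface, if the arm or the gripper's body presses on something with over 40 N, if the wrist force passes 120 N, or if a joint passes its speed limit or range.

ROBOT

A 6-joint arm with a two-finger parallel gripper is mounted at the origin on the work surface. World frame = base frame: x ahead of the robot, y to its left, z up, the work surface at z = 0. Lengths are in mm, angles in rad, forces in N, time in s.
With the tool pointing down it reaches from about 350 to 875 mm from the base axis. Payload 4.2 kg.
Tool frame: the origin (TCP) lies between the finger pads; the fingertips stand 25 mm ahead of it and the grasp point (between the pads) lies 6 mm ahead of it; z points along the fingers, y is the line along which they close (so a half turn about z gives the same grasp; the last joint's range is limited). The gripper opens to 85 mm and grips with 20 to 120 N. Pads are 22 mm wide; open, the fingers measure 114 mm over their backs; the gripper's body (76 mm by 85 mm) begins 54 mm behind the grasp point. The pads swing forward as they close: fully open they stand 13 mm farther back than shut.
Start: joints at [1.441, 0.385, 0.008, 0, -1.194, -0.259], TCP at [236.891, 578.344, 256.312] pointing down, gripper open.
Joint ranges: [-3.14, 3.14], [-1.21, 2.06], [-1.07, 1.41], [-3.16, 2.05], [-2.99, -0.16], [-3.1, 3.1]. Speed limits (rad/s): [2.79, 2.79, 3.14, 3.14, 3.14, 3.14].

INTERFACE

Orientations are given as a unit quaternion [x, y, z, w].
In Python, from bench import arm gives the robot as it stands.
- The arm moves only by the shell command python3 -m pendant 'ROWS'. ROWS is JSON, a list of rows, each a list of 7 numbers: the shift along the tool's x, y, z in m, then the turn, a rotation vector about the tool's x, y, z in degrees, then the finger opening in m, from 0 to 0.0854. In form: [[x, y, z, wx, wy, wz, fingers], ...]. A call has 1 to 12 rows; each row shifts and turns the commanded pose from where the row before left it, along the tool's axes as they then stand; what a row does not reach is not made up. A row lasts 1/10 s, in which the tool goes at most 50 mm and 8.59 degrees, less where a joint would pass 70% of its speed; a pose out of reach is approached as far as the arm can. A call is refused whole if a number of a shift passes 0.05 or a number of a turn 8.59, either way. A call with a gripper value outside its range is refused whole. The fingers move at their own pace and stop on an object; the grip force is fixed at half the most. Time passes only in rows, so rows that do not move let the fingers close. It gives the time, the measured TCP pose, the force, the opening and the grip force at its end, in the units of the state.
- arm.read_state(): the state, without advancing time (a new reading comes with each control period).
- arm.get_image(name): name is "scene" or "side" or "wrist"; returns a dict with "image" (384x512x3 uint8, red, green, blue), "fx", "fy", "cx", "cy" (pixels), "xyz" and "rotation" of the camera in the world. Camera axes: x right, y down, z forward; pixel columns grow to the right and rows downward; lengths in mm; the calibration is good to about 2 mm. A picture is of the moment at which its call begins. There is no depth.
- arm.job_done(): hands the job in; it is judged then, once.
The state is a dict: "clock": time; "joints": joint angles; "joint_vel": joint speeds; "joint_efforts": joint torques, N m; "position": TCP position; "ee_rot": TCP orientation; "contact_force": force on the tool from outside, world axes, zero at the start; "wrist_torque": the same for the moment, N m; "gripper_width": finger opening in mm; "grasp_force": force on a finger pad.
Only numpy, scipy, OpenCV 4.12 (cv2) and the standard library are available. Lean on these libraries where they do the work, as an engineer would, in place of code of your own. Each camera call takes 0.05 s, during which the arm holds its last target. There are 200 camera calls.

## Working session

There is one attempt and no reset: what is moved stays moved. The work goes in short steps, Python scripts to look and compute and a shell command to move; the robot and the scene stay as the last step left them, time stands still between calls to the robot, and variables do not carry over. Pictures are saved under pics/ and viewed, at most 10 in all, crops included, and the job is handed in when it is done.

```bash
ls; mkdir -p pics
python3 - <<'E'
from bench import arm
import cv2,pickle,numpy as np
s=arm.read_state(); print(s)
for n in ("scene","side","wrist"):
    d=arm.get_image(n); pickle.dump(d,open(f"pics/{n}0.pkl","wb")); cv2.imwrite(f"pics/{n}0.png",d["image"][...,::-1])
    print(n,d["fx"],d["cx"],d["cy"],d["xyz"],np.round(d["rotation"],3).tolist())
a=[cv2.imread(f"pics/{n}0.png") for n in ("scene","side")]
E
```

```text
pics
{'clock': 0.0, 'joints': array([ 1.44058894e+00,  3.85580038e-01,  6.61777365e-03, -4.91615877e-04,
       -1.19397102e+00, -2.58574288e-01]), 'joint_vel': array([-0.00129847, -0.00167325,  0.00031502, -0.00083687,  0.00136232,
       -0.00224144]), 'joint_efforts': array([-5.43332699e-04, -3.92287731e+01,  1.88401973e+01,  4.18617100e+00,
       -4.64837343e-03, -9.05699835e-07]), 'position': array([236.71029165, 577.87539861, 255.20527665]), 'ee_rot': array([ 9.81147414e-01, -1.93257752e-01, -1.59462575e-04,  1.08093372e-03]), 'contact_force': array([ 0.144593  , -0.10535263,  0.07031839]), 'wrist_torque': array([-0.00133566,  0.05520621,  0.00223053]), 'grasp_force': 0.0, 'gripper_width': 85.30471309147637}
scene 393.952027510164 264.67002499941 189.39634272518202 [ 977.5144716   447.63943399 1077.72430762] [0.382, 0.882, -0.252, -0.115]
side 360.8187709066797 251.82883286033382 190.33026611045844 [ -72.649286   -825.51400784  863.3601492 ] [0.857, -0.254, 0.14, -0.425]
wrist 339.5766453280459 259.33842897250753 187.90574564784293 [312.71386932 547.62706292 373.39671421] [-0.55, 0.819, 0.134, -0.091]
```

View pics/scene0.png

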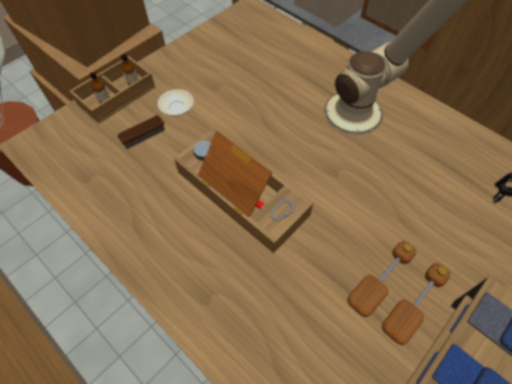

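View pics/side0.png

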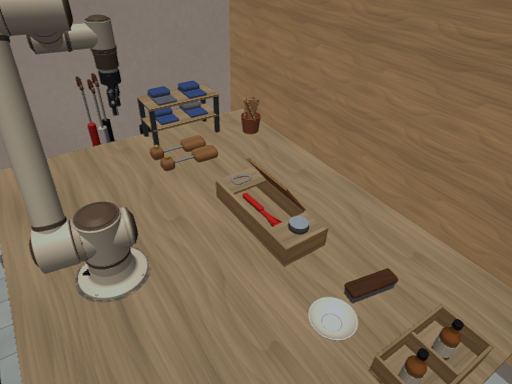

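The scene view shows the well at about (245,195) with its lid half open, and the tin at (201,149) and the carabiner at (283,209) on its decks. The side view shows the red horn at (262,210) and the well's near outer corner at about (285,257). I'll enlarge both around the well.

Run:
```python
import cv2,numpy as np
a=cv2.imread("pics/side0.png")[155:265,205:335]; b=cv2.imread("pics/scene0.png")[125:255,165:320]
a=cv2.resize(a,None,fx=3,fy=3,interpolation=2);b=cv2.resize(b,None,fx=2.5,fy=2.5,interpolation=2)
h=max(a.shape[0],b.shape[0]);o=np.zeros((h,a.shape[1]+b.shape[1],3),np.uint8)
o[:a.shape[0],:a.shape[1]]=a;o[:b.shape[0],a.shape[1]:]=b
print(a.shape,b.shape);cv2.imwrite("pics/crop0.png",o)
```

```text
(330, 390, 3) (325, 388, 3)
```

View pics/crop0.png

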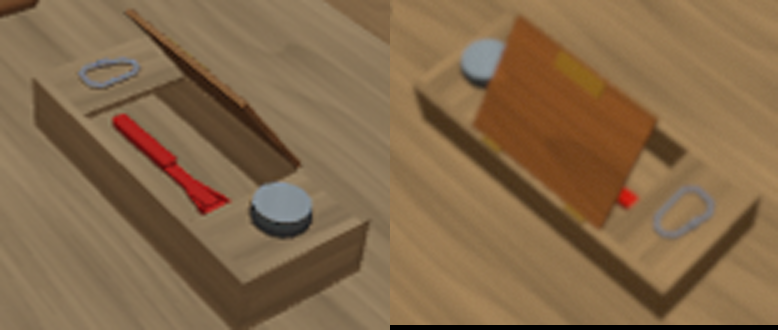

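The crop shows the well's top corners, the lid's free edge and the visible part of the horn. Next I turn these pixels into points.

```bash
cat > h.py <<'E'
import numpy as np,pickle,cv2
from scipy.spatial.transform import Rotation as R
def load(n): return pickle.load(open(f"pics/{n}.pkl","rb"))
def ray(d,p):
    v=R.from_quat(d["rotation"]).apply([(p[0]-d["cx"])/d["fx"],(p[1]-d["cy"])/d["fy"],1]); return np.array(d["xyz"]),v
def onz(d,p,z):
    o,v=ray(d,p); return o+v*(z-o[2])/v[2]
def tri(d1,p1,d2,p2):
    o1,v1=ray(d1,p1);o2,v2=ray(d2,p2)
    t=np.linalg.lstsq(np.c_[v1,-v2],o2-o1,rcond=None)[0]; a=o1+v1*t[0];b=o2+v2*t[1]
    return (a+b)/2,np.linalg.norm(a-b)
def proj(d,P):
    c=R.from_quat(d["rotation"]).inv().apply(np.array(P)-d["xyz"]); return d["fx"]*c[0]/c[2]+d["cx"],d["fy"]*c[1]/c[2]+d["cy"]
E
python3 - <<'E'
from h import *
np.set_printoptions(precision=1,suppress=True)
S=load("side0");C=load("scene0")
sp=lambda x,y:(x/3+205-.33,y/3+155-.33)
cp=lambda x,y:((x-390)/2.5+165-.3,y/2.5+125-.3)
for k,p in dict(nearP=(35,80),nearM=(243,285),farM=(367,222)).items(): print(k,onz(S,sp(*p),78))
for k,p in dict(farP=(663,292),nearP=(758,200),farM=(417,90)).items(): print("sc",k,onz(C,cp(*p),78))
for a,b in (((128,12),(656,122)),((245,103),(518,17))): print("lid",tri(S,sp(*a),C,cp(*b)))
for z,p in ((26,(118,120)),(22,(172,163)),(18,(193,190)),(14,(200,215)),(14,(229,202))): print("horn",onz(S,sp(*p),z))
# red mask
im=S["image"].astype(int); m=(im[...,0]>120)&(im[...,1]<60)&(im[...,2]<60); m[:150]=0; m[:,:230]=0;m[:,300:]=0
ys,xs=np.nonzero(m)
P=np.array([onz(S,(x,y),20)[:2] for x,y in zip(xs,ys)]);c=P.mean(0);u=np.linalg.svd(P-c)[2][0]; u*=np.sign(u[1]);print("red",c,u,np.degrees(np.arctan2(-u[0],u[1])))
t=(P-c)@u;w=(P-c)@np.array([-u[1],u[0]])
for a in range(-90,90,6):
    k=(t>=a)&(t<a+6)
    if k.sum(): print(a,k.sum(),w[k].min().round(),w[k].max().round(),end=' | ')
E
```

```text
nearP [443.2 152.7  78. ]
nearM [ 446.6 -263.4   78. ]
farM [ 615.6 -261.9   78. ]
sc farP [617.  160.8  78. ]
sc nearP [453.5 162.7  78. ]
sc farM [ 624.  -249.8   78. ]
lid (array([518.5,  57.5, 203.2]), np.float64(2.3534232628003338))
lid (array([ 521.6, -155.6,  206.2]), np.float64(1.6722422398228247))
horn [523.8  85.7  26. ]
horn [536.  -16.7  22. ]
horn [531.3 -66.9  18. ]
horn [ 515.3 -103.2   14. ]
horn [ 557.5 -103.2   14. ]
red [534.3 -15. ] [-0.  1.] 0.43924771598350937
-90 10 -18.0 12.0 | -84 11 -19.0 15.0 | -78 10 -16.0 14.0 | -72 10 -13.0 14.0 | -66 8 -13.0 11.0 | -60 9 -13.0 11.0 | -54 8 -11.0 11.0 | -48 6 -8.0 8.0 | -42 5 -5.0 7.0 | -36 5 -5.0 7.0 | -30 5 -5.0 10.0 | -24 6 -6.0 10.0 | -18 5 -6.0 7.0 | -12 5 -3.0 10.0 | -6 3 0.0 10.0 | 0 4 -10.0 3.0 | 6 7 -13.0 6.0 | 12 5 -10.0 6.0 | 18 6 -10.0 9.0 | 24 7 -11.0 9.0 | 30 6 -7.0 8.0 | 36 6 -11.0 8.0 | 42 6 -11.0 5.0 | 48 6 -11.0 8.0 | 54 5 -8.0 8.0 | 60 5 -5.0 8.0 | 66 6 -9.0 11.0 | 72 6 -9.0 7.0 | 78 6 -9.0 10.0 | 84 5 -9.0 10.0 |
```

Measured well centre is about (534, -49) with yaw about 0, and the lid is at about 0.95 rad with its free edge near (520, -49, 205). The horn's centre is about (534, -48). I turn the tool so it closes along x, then travel to just in front of the lid.

```bash
python3 -m pendant '[[0,0,0,0,0,8.5,0],[0,0,0,0,0,8.5,0],[0,0,0,0,0,8.5,0],[0,0,0,0,0,8.5,0],[0,0,0,0,0,8.5,0],[0,0,0,0,0,8.5,0],[0,0,0,0,0,8.5,0],[0,0,0,0,0,8.2,0]]'
python3 -m pendant '[[0.039,-0.014,0,0,0,0,0],[0.039,-0.014,0,0,0,0,0],[0.039,-0.014,0,0,0,0,0],[0.039,-0.014,0,0,0,0,0],[0.039,-0.014,0,0,0,0,0],[0.039,-0.014,0,0,0,0,0],[0.039,-0.014,0,0,0,0,0],[0.039,-0.014,0,0,0,0,0],[0.039,-0.014,0,0,0,0,0],[0.039,-0.014,0,0,0,0,0],[0.039,-0.014,0,0,0,0,0],[0.039,-0.014,0,0,0,0,0]]'
python3 -m pendant '[[0.039,-0.014,0,0,0,0,0],[0.039,-0.014,0,0,0,0,0],[0.039,-0.014,0,0,0,0,0],[0.039,-0.014,0,0,0,0,0],[0,0,0,0,0,0,0]]'
```

```text
clock: 0.95
position: [236.8, 578.1, 255.8]
ee_rot: [-0.705, 0.709, -0.0, -0.0]
contact_force: [1.4, 0.0, -0.5]
gripper_width: -0.4
grasp_force: 0.0
clock: 2.15
position: [405.1, 108.7, 256.4]
ee_rot: [0.707, -0.707, -0.0, -0.0]
contact_force: [1.3, 0.6, 0.2]
gripper_width: 0.1
grasp_force: 0.0
clock: 2.65
position: [461.8, -49.0, 255.8]
ee_rot: [-0.705, 0.709, 0.0, -0.001]
contact_force: [-0.4, 0.4, -0.3]
gripper_width: 0.1
grasp_force: 0.0
```

```bash
python3 -m pendant '[[0,0,0.025,0,0,0,0],[0,0,0.025,0,0,0,0],[0,-0.015,0,0,0,0,0],[0,-0.01,0,0,0,0,0],[0,-0.01,0,0,0,0,0],[0,-0.01,0,0,0,0,0],[0,-0.01,0,0,0,0,0],[0,-0.01,0,0,0,0,0],[0,-0.01,0,0,0,0,0]]'
python3 -m pendant '[[0,-0.01,0,0,0,0,0],[0,-0.01,0,0,0,0,0],[0,-0.01,0,0,0,0,0],[0,-0.01,0,0,0,0,0],[0,-0.01,0,0,0,0,0],[0,-0.01,0,0,0,0,0],[0,-0.01,0,0,0,0,0],[0,-0.01,0,0,0,0,0],[0,-0.005,0,0,0,0,0],[0,0,0,0,0,0,0]]'
python3 - <<'E'
from bench import arm
import cv2,pickle
o=[]
for n in ("scene","side"):
    d=arm.get_image(n); pickle.dump(d,open(f"pics/{n}1.pkl","wb"));o.append(d["image"][...,::-1])
cv2.imwrite("pics/v1.png",cv2.hconcat([cv2.resize(o[0][110:260,150:340],None,fx=2,fy=2,interpolation=2),cv2.resize(o[1][120:270,180:370],None,fx=2,fy=2,interpolation=2)]))
E
```

```text
clock: 3.55
position: [537.9, -45.6, 212.2]
ee_rot: [0.708, -0.706, 0.002, -0.001]
contact_force: [-16.1, 6.1, 38.8]
gripper_width: -0.1
grasp_force: 21.8
clock: 4.55
position: [625.6, -45.3, 209.6]
ee_rot: [0.708, -0.707, 0.004, -0.004]
contact_force: [1.1, 0.3, 6.2]
gripper_width: -0.1
grasp_force: 1.7
```

View pics/v1.png

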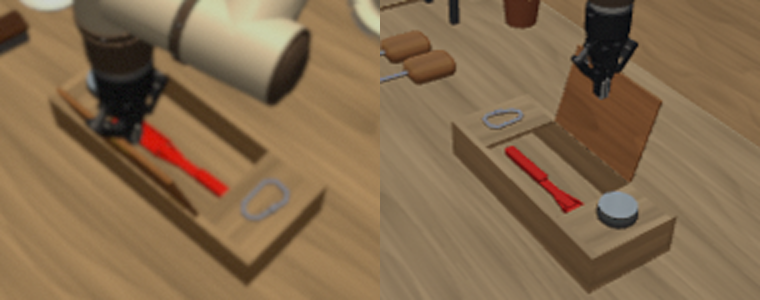

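Run:
```python
from h import *
np.set_printoptions(precision=1,suppress=True)
S=load("side1")
sp=lambda x,y:((x-380)/2+180-.25,y/2+120-.25)
for p,Y in (((661,98),-157),((632,178),-157)):
    o,v=ray(S,sp(*p)); print(o+v*(Y-o[1])/v[1])
# horn, unobstructed red in both views
for n in ("side1","scene1"):
    d=load(n);im=d["image"].astype(int); m=((im[...,0]>120)&(im[...,1]<60)&(im[...,2]<60)).astype(np.uint8)
    k,l,st,c=cv2.connectedComponentsWithStats(m); i=1+np.argmax([s[4]*(100<s[1]<260 and 150<s[0]<340) for s in st[1:]])
    ys,xs=np.nonzero(l==i); P=np.array([onz(d,(x,y),22)[:2] for x,y in zip(xs,ys)])
    q=P[P[:,1]>0]; w=P[(P[:,1]>-60)&(P[:,1]<-25)]
    print(n,len(P),P.min(0),P.max(0),"handle x",np.median(q[:,0]),q[:,0].min(),q[:,0].max(),np.polyfit(q[:,1],q[:,0],1),"stem",np.median(w[:,0]))
```

```text
[ 653.3 -157.   235.6]
[ 614.9 -157.    87.3]
side1 225 [ 518.7 -109.4] [552.   96.9] handle x 532.019503512254 521.64388889015 543.736666904697 [ -0. 534.] stem 531.8389283842373
scene1 361 [ 524.7 -147.1] [560.   33.3] handle x 536.1616493040792 525.2754218195021 546.574057884287 [ -0.1 537. ] stem 540.4989371672926
```

The lid leans about 0.25 rad past upright (about 1.82). The handle's end is seen at y≈97, so the horn's centre is at y≈-48 and x≈534. I back off, open the fingers and descend over the handle at y≈12.

```bash
python3 -m pendant '[[0,0.015,0,0,0,0,0],[0,0.02,0,0,0,0,0],[0,0.02,0,0,0,0,0.06],[-0.02,0.02,0,0,0,0,0.06],[-0.02,0.016,0,0,0,0,0.06],[-0.017,0,0.01,0,0,0,0.06],[0,0,0.02,0,0,0,0.06],[0,0,0.03,0,0,0,0.06],[0,0,0.03,0,0,0,0.06],[0,0,0.03,0,0,0,0.06],[0,0,0.02,0,0,0,0.06],[0,0,0,0,0,0,0.06]]'
python3 - <<'E'
from bench import arm
import cv2,pickle
d=arm.get_image("wrist");s=arm.get_image("side")
pickle.dump(s,open("pics/side2.pkl","wb"))
cv2.imwrite("pics/v2.png",cv2.hconcat([cv2.resize(d["image"][...,::-1],(400,300)),cv2.resize(s["image"][120:270,180:370,::-1],(380,300),interpolation=2)]))
E
```

```text
clock: 5.85
position: [529.4, 11.2, 63.6]
ee_rot: [-0.707, 0.707, 0.001, -0.002]
contact_force: [0.1, -0.9, -0.7]
gripper_width: 59.9
grasp_force: 0.0
```

View pics/v2.png

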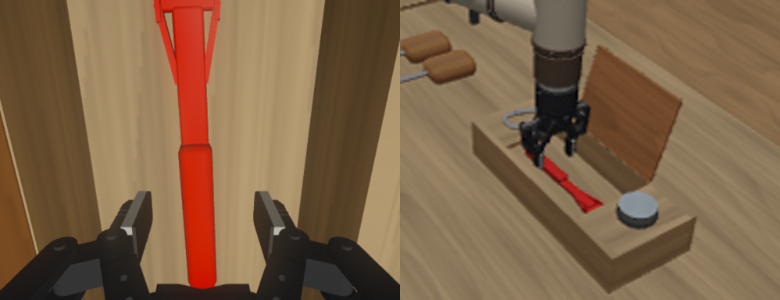

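The handle lies centred between the fingers (handle at 200,235; fingers at 135 and 265) and the lid is standing open. I lower the last bit and close.

```bash
python3 -m pendant '[[0,-0.002,0.01,0,0,0,0.05],[0,-0.002,0.01,0,0,0,0.04],[0,0,0.006,0,0,0,0.035],[0,0,0,0,0,0,0.03],[0,0,0,0,0,0,0],[0,0,0,0,0,0,0],[0,0,0,0,0,0,0],[0,0,0,0,0,0,0],[0,0,0,0,0,0,0]]'
```

```text
clock: 6.85
position: [534.1, 11.5, 40.4]
ee_rot: [0.707, -0.707, 0.0, -0.0]
contact_force: [-0.6, 0.4, -1.5]
gripper_width: 20.0
grasp_force: 60.4
```

Gripped (about 20 mm opening, 60 N). I lift slightly and slide the horn 47 mm towards -y.

```bash
python3 -m pendant '[[0,0,-0.001,0,0,0,0],[0,0,-0.001,0,0,0,0],[0.005,0,0,0,0,0,0],[0.006,0,0,0,0,0,0],[0.006,0,0,0,0,0,0],[0.006,0,0,0,0,0,0],[0.006,0,0,0,0,0,0],[0.006,0,0,0,0,0,0],[0.006,0,0,0,0,0,0],[0.006,0,0,0,0,0,0],[0,0,0,0,0,0,0]]'
python3 - <<'E'
from bench import arm
import cv2,pickle
d=arm.get_image("scene");s=arm.get_image("side")
cv2.imwrite("pics/v3.png",cv2.hconcat([cv2.resize(d["image"][110:260,150:340,::-1],(400,300),interpolation=2),cv2.resize(s["image"][140:260,200:350,::-1],(380,300),interpolation=2)]))
E
```

```text
clock: 7.95
position: [534.0, -36.3, 42.3]
ee_rot: [-0.707, 0.707, 0.0, -0.0]
contact_force: [-0.6, 0.3, -0.6]
gripper_width: 20.0
grasp_force: 60.4
```

View pics/v3.png

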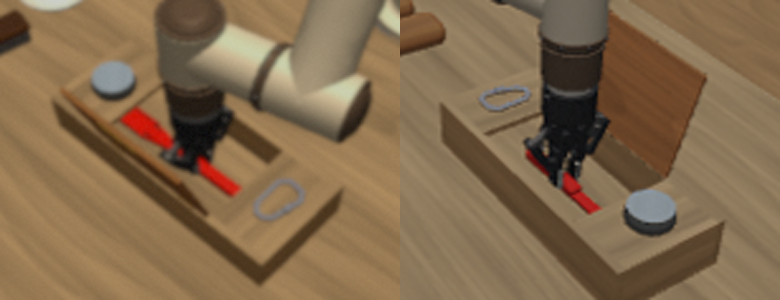

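The horn slid with the gripper. Its handle end shows at (238,190) in the scene crop, at the +y deck's edge. I check that end's y from the red masks.

Run:
```python
from bench import arm
from h import *
for n in ("scene","side"):
    d=arm.get_image(n);im=d["image"].astype(int); m=((im[...,0]>110)&(im[...,1]<60)&(im[...,2]<60)); m[:110]=0;m[260:]=0;m[:,:180]=0;m[:,340:]=0
    ys,xs=np.nonzero(m); P=np.array([onz(d,(x,y),24)[:2] for x,y in zip(xs,ys)])
    i=P[:,1].argmax();print(n,P[i],(xs[i],ys[i]),P[:,1].min())
d=arm.get_image("scene")
for Y in (61,):print(proj(d,(534,Y,78)),proj(d,(534,Y,68)))
```

```text
scene [541.20641543  36.3016867 ] (np.int64(260), np.int64(207)) -188.97523019613186
side [526.58358562  48.42164442] (np.int64(250), np.int64(200)) -110.68643920851025
(np.float64(267.7908680431681), np.float64(201.37670695012298)) (np.float64(267.7330780252572), np.float64(203.08742936625762))
```

Handle end is at y≈48, clear of the deck edge at about 61. I tilt it about the blade end.

```bash
python3 -m pendant '[[0.002,0,-0.0107,0,-3,0,0],[0.002,0,-0.0107,0,-3,0,0],[0.002,0,-0.0107,0,-3,0,0],[0.002,0,-0.0107,0,-3,0,0],[0,0,0,0,0,0,0]]'
python3 -m pendant '[[0.002,0,-0.0107,0,-3,0,0],[0.002,0,-0.0107,0,-3,0,0],[0.002,0,-0.0107,0,-3,0,0],[0.002,0,-0.0107,0,-3,0,0],[0.002,0,-0.0107,0,-3,0,0],[0,0,0,0,0,0,0]]'
python3 - <<'E'
from bench import arm
import cv2,pickle
d=arm.get_image("scene");s=arm.get_image("side")
cv2.imwrite("pics/v4.png",cv2.hconcat([cv2.resize(d["image"][80:260,120:340,::-1],(400,327),interpolation=2),cv2.resize(s["image"][110:260,180:350,::-1],(371,327),interpolation=2)]))
E
```

```text
clock: 8.7
position: [535.7, -47.9, 85.8]
ee_rot: [-0.703, 0.704, 0.073, 0.076]
contact_force: [0.3, -0.4, -1.2]
gripper_width: 20.2
grasp_force: 60.5
clock: 9.3
position: [534.6, -74.1, 131.8]
ee_rot: [-0.687, 0.688, 0.164, 0.165]
contact_force: [-0.2, -0.0, -1.1]
gripper_width: 20.6
grasp_force: 60.5
```

View pics/v4.png

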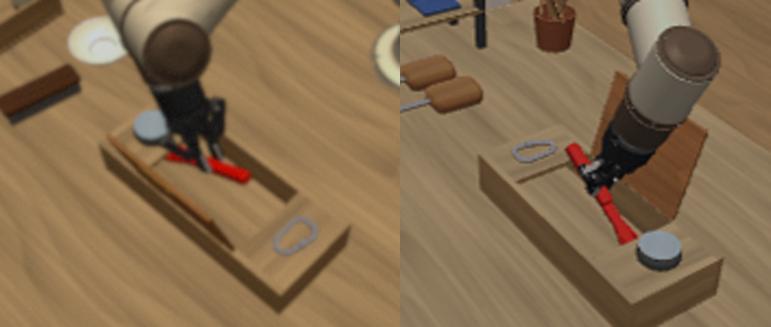

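The horn slants with its handle end out (side crop 575,150) and its blade still under the -y deck. Contact forces are near zero, so I draw it out along its axis.

```bash
python3 -m pendant '[[-0.01,0,0,0,0,0,0],[-0.01,0,0,0,0,0,0],[-0.01,0,0,0,0,0,0],[-0.01,0,0,0,0,0,0],[-0.01,0,0,0,0,0,0],[0,0,0,0,0,0,0]]'
python3 -m pendant '[[-0.01,0,0,0,0,0,0],[-0.01,0,0,0,0,0,0],[-0.01,0,0,0,0,0,0],[-0.01,0,0,0,0,0,0],[-0.01,0,0,0,0,0,0],[-0.01,0,0,0,0,0,0],[-0.01,0,0,0,0,0,0],[0,0,0,0,0,0,0]]'
python3 - <<'E'
from bench import arm
import cv2,pickle
d=arm.get_image("scene");s=arm.get_image("side")
cv2.imwrite("pics/v5.png",cv2.hconcat([cv2.resize(d["image"][80:260,120:340,::-1],(400,327),interpolation=2),cv2.resize(s["image"][110:260,180:350,::-1],(371,327),interpolation=2)]))
E
```

```text
clock: 10.0
position: [534.4, -26.9, 155.7]
ee_rot: [0.689, -0.687, -0.165, -0.166]
contact_force: [-0.6, 0.2, -1.3]
gripper_width: 20.1
grasp_force: 60.5
clock: 10.8
position: [534.4, 35.2, 187.3]
ee_rot: [0.688, -0.687, -0.165, -0.166]
contact_force: [0.3, -0.6, -1.2]
gripper_width: 20.2
grasp_force: 60.5
```

View pics/v5.png

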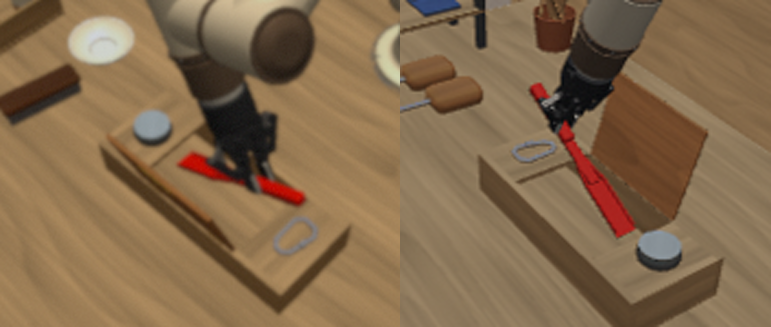

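The blade is now clear of the -y deck (its end at side crop 622,235, in the open). I lift straight up by about 130 mm.

```bash
python3 -m pendant '[[-0.0054,0,-0.0107,0,0,0,0],[-0.0054,0,-0.0107,0,0,0,0],[-0.0054,0,-0.0107,0,0,0,0],[-0.0054,0,-0.0107,0,0,0,0],[-0.0054,0,-0.0107,0,0,0,0],[-0.0054,0,-0.0107,0,0,0,0],[-0.0054,0,-0.0107,0,0,0,0],[-0.0054,0,-0.0107,0,0,0,0],[-0.0054,0,-0.0107,0,0,0,0],[-0.0054,0,-0.0107,0,0,0,0],[-0.0054,0,-0.0107,0,0,0,0],[0,0,0,0,0,0,0]]'
python3 -m pendant '[[0,0,0,0,0,0,0],[0,0,0,0,0,0,0],[0,0,0,0,0,0,0],[0,0,0,0,0,0,0],[0,0,0,0,0,0,0]]'
python3 - <<'E'
from bench import arm
import cv2,pickle
d=arm.get_image("scene");s=arm.get_image("side")
pickle.dump(d,open("pics/scene6.pkl","wb"));pickle.dump(s,open("pics/side6.pkl","wb"))
cv2.imwrite("pics/v6.png",cv2.hconcat([cv2.resize(d["image"][80:260,120:340,::-1],(440,360),interpolation=2),cv2.resize(s["image"][80:260,180:360,::-1],(360,360),interpolation=2)]))
E
```

```text
clock: 12.1
position: [534.9, 33.5, 320.5]
ee_rot: [0.688, -0.687, -0.164, -0.166]
contact_force: [-0.2, 0.7, -0.2]
gripper_width: 20.3
grasp_force: 60.5
clock: 12.6
position: [534.1, 33.6, 317.9]
ee_rot: [0.688, -0.688, -0.165, -0.165]
contact_force: [-0.7, -0.0, -0.8]
gripper_width: 20.0
grasp_force: 60.5
```

View pics/v6.png

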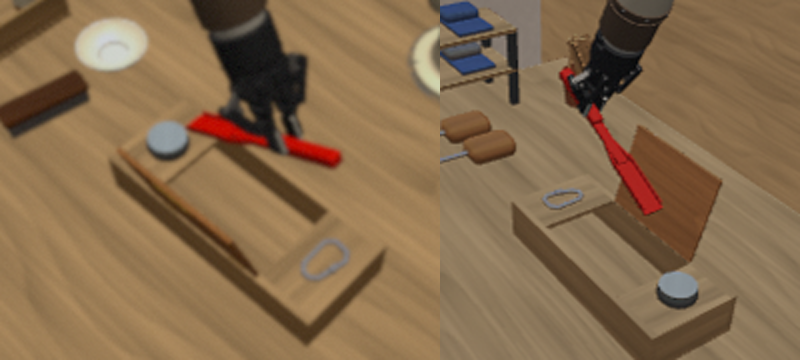

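The horn hangs free with its blade end at scene (197,122) and side (650,207). I triangulate both ends to check the heights.

Run:
```python
from h import *
C=load("scene6");S=load("side6")
c=lambda x,y:(x/2+120,y/2+80)
s=lambda x,y:((x-440)/2+180,y/2+80)
print(tri(C,c(197,122),S,s(650,207)),tri(C,c(337,157),S,s(566,73)))
```

```text
(array([ 538.90881259, -127.02487514,  202.87022326]), np.float64(1.5023502013859606)) (array([531.6644982 , 115.22795358, 335.27703079]), np.float64(5.588924045033535))
```

Blade end is at z≈203 and handle end at z≈335, about 276 mm apart against the 290 given. Both are well above 140, the lid is open and the bystanders are in place.

```bash
python3 -c "
from bench import arm
print(arm.job_done())"
```

```text
the job is handed in; nothing more can be done
None
```

I handed the job in with the shoehorn held still and clear of the well (lower end about 125 mm above its top), the lid leaning past upright and nothing else seen to move; the bench gave no verdict.

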